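# Set out a glue cup and open the safety-capped bottle

### The arm

A 7-joint arm with a two-finger parallel gripper is mounted at the origin on the work surface. World frame = base frame: x ahead of the robot, y to its left, z up, the work surface at z = 0. Lengths are in mm, angles in rad, forces in N, time in s.
With the tool pointing down it reaches from about 425 to 975 mm from the base axis. Payload 16.7 kg.
Tool frame: the origin (TCP) lies on the centre line of the jaws, within the pads' length; the fingertips stand 14 mm ahead of it and the grasp point (between the pads) lies 5 mm behind it; z points along the fingers, y is the line along which they close (so a half turn about z gives the same grasp; the last joint's range is limited). The gripper opens to 85 mm and grips with 20 to 120 N. Pads are 22 mm wide; open, the fingers measure 114 mm over their backs; the gripper's body (76 mm by 85 mm) begins 54 mm behind the grasp point. The pads swing forward as they close: fully open they stand 13 mm farther back than shut.
Start: joints at [-1.375, 0.426, 0.074, 1.606, -0.034, 1.111, -0.067], TCP at [228.16, 635.232, 245.302] pointing down, gripper open.
Joint ranges: [-2.85, 2.85], [-0.5, 2.14], [-1.23, 1.37], [0.21, 2.46], [-1.02, 4.16], [0.16, 2.05], [-2.73, 2.73]. Speed limits (rad/s): [1.89, 1.89, 2.39, 2.39, 3.01, 3.01, 3.01].

### API

Orientations are given as a rotation vector (axis times angle).
In Python, from workcell import readout, viewer, workorder gives the robot as it stands.
- The arm moves only by the tool apply_moves, never from a script. Its argument "targets" is one flat list of numbers, 5 for each row, row after row: the opening, from 0 (shut) to 1 (fully open), then the shift along the tool's x, y, z in cm, then the turn about the tool's z in degrees. In form: [grip, dx, dy, dz, spin, grip, dx, dy, dz, spin, ...]. A call has 1 to 10 rows; each row shifts and turns the commanded pose from where the row before left it, along the tool's axes as they then stand; what a row does not reach is not made up. A row lasts 1/10 s, in which the tool goes at most 50 mm and 8.59 degrees, less where a joint would pass 70% of its speed; a pose out of reach is approached as far as the arm can. A call is refused whole if a number of a shift passes 5 or a number of a turn 8.59, either way. A call with a gripper value outside its range is refused whole. The fingers move at their own pace and stop on an object; the grip force is fixed at half the most. Time passes only in rows, so rows that do not move let the fingers close. It gives the time, the measured TCP pose, the force, the opening and the grip force at its end, in the units of the state.
- readout.read_state(): the state, without advancing time (a new reading comes with each control period).
- viewer.capture(name): name is "scene" or "top"; returns the picture (400x640x3 uint8, red, green, blue); there is no depth.
- viewer.camera_model(name): a dict with "fx", "fy", "cx", "cy" (pixels), "k1" (the pictures are not rectified: a ray, as slopes to the right and down, at radius r is drawn at 1 + k1 r^2 times it, then the intrinsics apply), "camera_from_world" (4x4, takes a point from world to camera coordinates). Camera axes: x right, y down, z forward; pixel columns grow to the right and rows downward; lengths in mm; the calibration is good to about 2 mm. A picture is of the moment at which its call begins. camera_model takes no time and is no camera call.
- workorder.close_job(): hands the job in; it is judged then, once.
The state is a dict: "t": time; "q": joint angles; "qd": joint speeds; "joint_torque": joint torques, N m; "position": TCP position; "eef_rot": TCP orientation; "contact_force": force on the tool from outside, world axes, zero at the start; "wrist_torque": the same for the moment, N m; "width": opening from 0.0 (shut) to 1.0 (fully open); "grip_force": force on a finger pad.
Only numpy, scipy, OpenCV 4.12 (cv2) and the standard library are available. Lean on these libraries where they do the work, as an engineer would, in place of code of your own. Each camera call takes 0.05 s, during which the arm holds its last target. There are 200 camera calls.

### The job

Lift the top pink cup off the nested pile and stand it upright on the middle of the round cork coaster, leaving the other cups nested on their tray. Then open the brown bottle: press its white safety cap down, twist it about a quarter turn anticlockwise while it is pressed and lift it off. Finish while still holding the cap level in the gripper, straight above the bottle and a few centimetres clear of it (do not let go), and leave everything else on the table where it is.

Things in the scene. Friction and masses are not known exactly. Their poses are not given: they have to be found in the camera images.
- bottle: brown bottle with paper label, 70 mm across, in a 92 mm square steel holder; all fixed to the table, it cannot move or turn. Origin: centre of the holder's underside, on the table, on the bottle's axis; z up. Its shoulder slopes from 70 mm across at height 85 mm to 38 mm across at 105 mm, where the neck begins. Lugs on the neck lock the cap
- neck_top (a point): point on the bottle's axis, 140 mm above the table: the top of the bottle's sprung blue seal when the cap is on (hidden inside the cap). With the cap off the seal stands 1.5 mm higher
- seal (a joint): how far the cap has pressed the sprung seal inside the bottle's neck, m: 0 with the cap resting locked, grows downwards, stop at 0.008, -0.0015 with the cap off. The cap pushes back with 5 N at 0 and 1 N more per mm. The lock lets the cap turn once it is pressed down more than 4 mm (aim for 5 to 7 mm)
- cap: white round ribbed push-and-turn cap, loose, 50 mm across, 30 mm high, 30 g; grip from above anywhere around its side. Origin: centre of its lower rim, 116 mm above the table when locked, x axis then along the bottle's x (5 degrees of play). Pressed over 4 mm it turns anticlockwise seen from above (+yaw) only; turned 60 to 115 degrees (aim for 85) it is free and lifts straight off
- cap_top (a point): centre of the cap's top face (red mark), 30 mm above the cap's origin, 146 mm above the table when locked. The cap is clear of the neck once raised 30 mm
- pile_tray: wooden board 100 x 100 x 6 mm fixed to the table, on which three pink cups stand nested in a pile. Origin: centre of its underside
- cup_top: topmost pink cup (white rim), loose, about 60 g, 68 mm high: upper half a bowl 62 mm across outside, 3 mm wall; lower half a foot 46 mm across, 34 mm high. Origin: centre of its underside, z up, 78 mm above the table in the pile. Its foot sits loosely in the cup below (5 mm clearance) and lifts straight out; 36 mm of it shows. Grip across the bowl from above
- cup_top_rim (a point): centre of the top cup's mouth, 68 mm above that cup's origin; in the pile 146 mm above the table. Keep fingertips within 28 mm below it, or they also grip the next cup
- cup_mid: middle cup of the pile, same make; origin centre of its underside, 42 mm above the table. Stays where it is
- cup_low: lowest cup of the pile, same make; origin centre of its underside, 6 mm above the table. Stays where it is
- coaster: round cork coaster, 110 mm across, 5 mm thick, fixed to the table. Origin: centre of its underside, on the table; its top is 5 mm higher
- glue_gun: a loose pink glue gun lying on its side, about 200 mm long, 35 mm high; origin: centre of its underside, on the table. Not part of the job
- stick_jar: a loose clear jar, 72 mm across, 135 mm high, holding white glue sticks; origin: centre of its underside, on the table. Not part of the job
- starfish: a loose orange starfish, 64 mm across, 10 mm thick; origin: centre of its underside, on the table. Not part of the job
- scallop: a loose pinkish seashell, 44 mm across, 18 mm high; origin: centre of its underside, on the table. Not part of the job
- paint_jar: a loose jar with a blue lid, 60 mm across, 75 mm high; origin: centre of its underside, on the table. Not part of the job
There are look-alikes about, which are no part of the job. Leave any green or turquoise look-alike of the cup_top alone.

How it is judged:
By the outcome, as a careful person would: the job done as asked, in the order asked, and still so for the second after the job is handed in, while the arm keeps its last pose, push and grip.
It also fails if it takes over 59 s, if anything falls off the work surface, if the arm or the gripper's body presses on something with over 40 N, if the wrist force passes 120 N, or if a joint passes its speed limit or range.

## Working session

There is one attempt and no reset: what is moved stays moved. The work goes in short steps, Python scripts to look and compute and a tool call to move; the robot and the scene stay as the last step left them, time stands still between calls to the robot, and variables do not carry over. Pictures are saved under pics/ and viewed, at most 10 in all, crops included, and the job is handed in when it is done.

Besides the shell and the picture viewer there is one more tool, called after "Emit:" in YAML: its name, and indented under it one key for each argument. apply_moves: Moves the arm, as the interface text tells. Its arguments: {"type":"object","properties":{"targets":{"type":"array","items":{"type":"number"}}},"required":["targets"]}

```bash
mkdir -p pics; cat > h.py <<'E'
import numpy as np, cv2
from workcell import readout, viewer, workorder
def save(n,f,crop=None,s=1):
    im=viewer.capture(n); np.save('pics/'+f+'.npy',im)
    if crop: im=im[crop[1]:crop[3],crop[0]:crop[2]]
    im=cv2.resize(im,None,fx=s,fy=s,interpolation=cv2.INTER_CUBIC)
    cv2.imwrite('pics/'+f+'.png',im[:,:,::-1])
def xyz(n,u,v,z):
    m=viewer.camera_model(n);T=np.array(m['camera_from_world'])
    K=np.array([[m['fx'],0,m['cx']],[0,m['fy'],m['cy']],[0,0,1.]])
    # fixed point inversion of 1+k1 r^2
    d=np.array([(u-m['cx'])/m['fx'],(v-m['cy'])/m['fy']]);s=d.copy()
    for _ in range(30): s=d/(1+m['k1']*(s@s))
    r=T[:3,:3].T@np.array([s[0],s[1],1]);c=-T[:3,:3].T@T[:3,3]
    return c+r*(z-c[2])/r[2]
def px(n,p):
    m=viewer.camera_model(n);T=np.array(m['camera_from_world'])
    c=T[:3,:3]@np.array(p)+T[:3,3];s=c[:2]/c[2];s=s*(1+m['k1']*(s@s))
    return s*[m['fx'],m['fy']]+[m['cx'],m['cy']]
E
python3 - <<'E'
from h import *
a=viewer.capture('scene');b=viewer.capture('top')
np.save('pics/s0.npy',a);np.save('pics/t0.npy',b)
cv2.imwrite('pics/s0.png',a[:,:,::-1]);cv2.imwrite('pics/t0.png',b[:,:,::-1])
s=readout.read_state();print(s)
for n in('scene','top'):
    m=viewer.camera_model(n);T=np.array(m['camera_from_world']);print(n,-T[:3,:3].T@T[:3,3],m['fx'],m['k1'])
E
```

```text
{'t': 0.1, 'q': array([-1.3755021 ,  0.42665664,  0.07382702,  1.60653837, -0.03406546,
        1.11080795, -0.06709509]), 'qd': array([-6.03008449e-04, -2.66204739e-03, -1.64817547e-03, -1.26701431e-03,
        3.17795514e-04,  6.46677050e-05,  9.49147969e-04]), 'joint_torque': array([ 9.05453431e-03, -9.51530886e+01,  3.77163470e+00, -4.64396632e+01,
        1.95615162e-02,  6.53937575e-03, -7.30342822e-05]), 'position': array([228.05043092, 634.93496907, 244.69044208]), 'eef_rot': array([-5.38886472e-01, -3.09492879e+00,  1.80320906e-03]), 'contact_force': array([-1.40048941,  0.34371215, -0.0380103 ]), 'wrist_torque': array([ 0.02330399, -0.04631373,  0.04645039]), 'grip_force': 0.0, 'width': 0.9986950341299011}
scene [1134.50474295  781.49517128  839.74870059] 388.32397117142983 0.02715955180850538
top [ 460.07650611   12.09300115 1365.52306434] 490.8648297835222 -0.0593524917481886
```

View pics/s0.png

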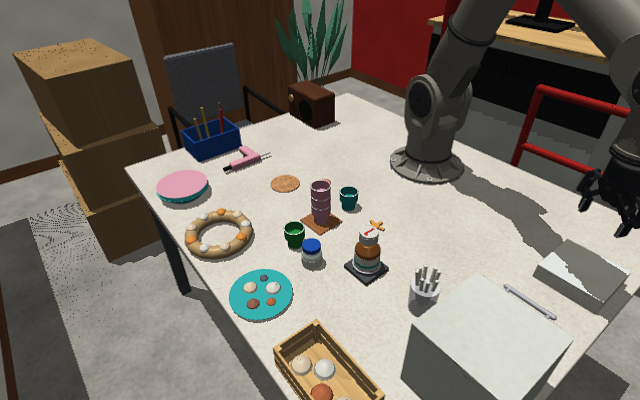

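View pics/t0.png

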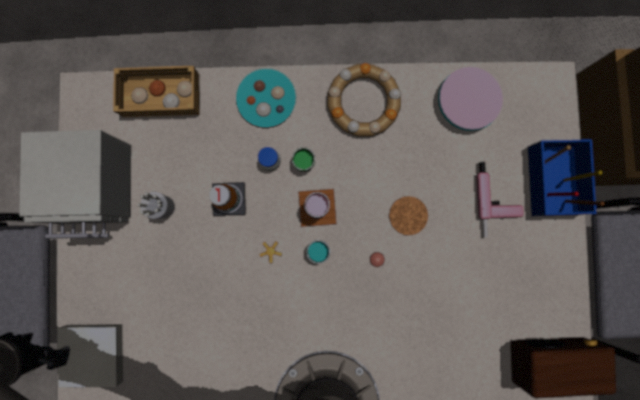

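The pictures show these candidates for the wanted cup:
- the pile's white-rimmed pink cup, top (316,205) / scene (320,187)
- the green cup, top (302,160) / scene (294,235)
- the turquoise cup, top (317,252) / scene (348,198)

I choose the pink pile. The coaster is at top (408,215) and the bottle cap at top (220,196). Next is a close crop to check, then measuring.

```bash
python3 - <<'E'
from h import *
a=np.load('pics/s0.npy');b=np.load('pics/t0.npy')
A=cv2.resize(a[165:285,260:420],None,fx=5,fy=5,interpolation=cv2.INTER_CUBIC)[:300*2]
B=cv2.resize(b[150:270,200:440],None,fx=3.3,fy=3.3,interpolation=cv2.INTER_CUBIC)
cv2.imwrite('pics/cA.png',A[:,:,::-1]);cv2.imwrite('pics/cB.png',B[:,:,::-1])
print(xyz('top',316.5,205,146),xyz('scene',320,183,146),'cup')
print(xyz('top',408.5,215.5,5),xyz('scene',285.5,183.5,5),'coaster')
print(xyz('top',220,196,146),xyz('scene',369,232,146),'cap')
print(xyz('top',229,198,40),'holder')
print(xyz('top',317,206,6),'tray')
E
```

```text
[536.94892913  14.59767835 146.        ] [533.3957021    2.82755183 146.        ] cup
[ 510.14105387 -240.21517343    5.        ] [ 513.11426387 -234.03692367    5.        ] coaster
[565.46646189 254.76067225 146.        ] [571.31232852 259.70877446 146.        ] cap
[568.57011593 251.44468698  40.        ] holder
[542.95979972  13.56738531   6.        ] tray
```

View pics/cA.png

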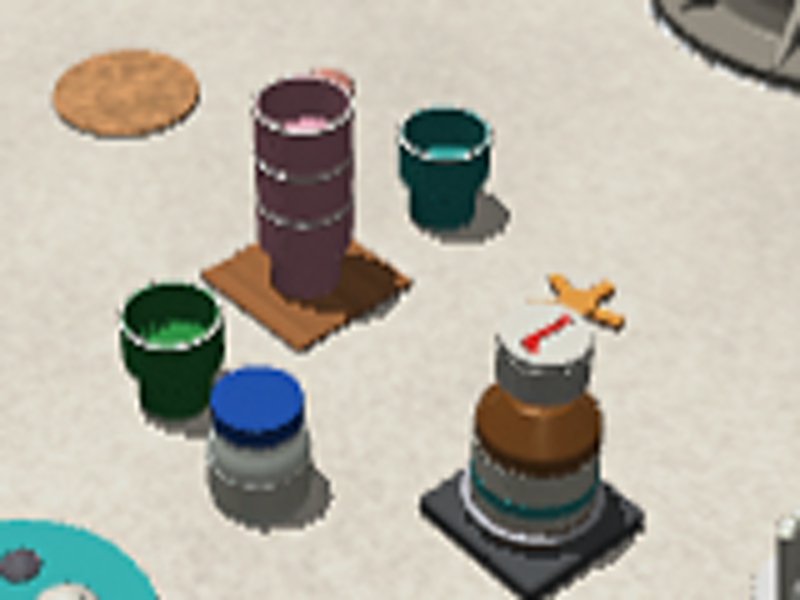

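View pics/cB.png

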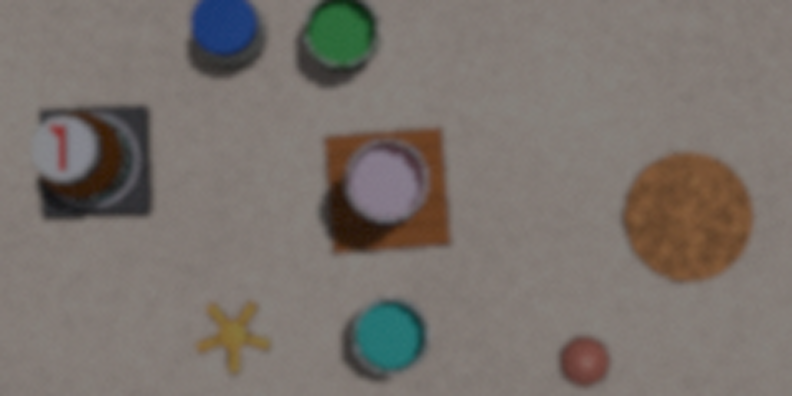

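The crop confirms it. The pink pile's white rim is at scene (320.8,186.2) / top (316.8,205.0), apart from the green and turquoise cups. The red mark's cap top is at scene (368.9,231.9) / top (219.9,195.1).

```bash
python3 - <<'E'
from h import *
for n,s,t,z in(('cup',(320.8,186.2),(316.8,205),146),('coaster',(285.1,183.3),(408.4,215.7),5),('cap',(368.9,231.9),(219.9,195.1),146)):
    print(n,xyz('scene',*s,z)[:2],xyz('top',*t,z)[:2])
print('tray',xyz('top',317.4,207.5,6)[:2],'tray dir',xyz('top',326.7,191.3,6)-xyz('top',299.3,191.5,6),'holder',xyz('top',229,198.7,10)[:2])
for n,c in (('tray',[(327,137),(441,129),(449,243),(334,252)]),('holder',[(41,108),(148,107),(150,214),(44,217)])):
    P=np.array([xyz('top',x/3.3+200,y/3.3+150,6)[:2] for x,y in c]); print(n,P.mean(0),np.round(P,0).tolist())
from scipy.spatial.transform import Rotation as R
print(R.from_rotvec(readout.read_state()['eef_rot']).as_matrix().round(3))
# red mark direction
print('mark',xyz('top',62/3.3+200,168/3.3+150,146)-xyz('top',62/3.3+200,128/3.3+150,146))
E
```

```text
cup [541.98178534  17.73541361] [536.93019745  13.85117987]
coaster [ 513.54964037 -236.05426859] [ 509.59189209 -239.91501584]
cap [571.24661104 259.2640801 ] [567.72603258 254.9862214 ]
tray [538.76455117  12.56188944] tray dir [ -1.34107949 -76.16553293   0.        ] holder [569.07987167 256.88602584]
tray [538.44933239  12.28216604] [[585.0, 62.0], [589.0, -34.0], [493.0, -38.0], [488.0, 59.0]]
holder [568.84157824 257.63043078] [[615.0, 303.0], [614.0, 213.0], [523.0, 212.0], [523.0, 302.0]]
[[-0.941  0.338 -0.   ]
 [ 0.338  0.941 -0.001]
 [-0.    -0.001 -1.   ]]
mark [-30.35452821   0.32803151   0.        ]
```

Emit:
apply_moves:
  targets: [1,-2.5,-2.4,0,0,1,-2.5,-2.4,0,0,1,-2.5,-2.4,0,0,1,-2.5,-2.4,0,0,1,-2.5,-2.4,0,0,1,-2.5,-2.4,0,0,1,-2.5,-2.4,0,0,1,-2.5,-2.4,0,0,1,-2.5,-2.4,0,0,1,-2.5,-2.4,0,0]

```text
t: 1.1
position: [382.6, 323.4, 245.2]
eef_rot: [-0.539, -3.095, 0.0]
contact_force: [-0.0, -0.3, 0.1]
width: 1.0
grip_force: 0.0
```

Emit:
apply_moves:
  targets: [1,-2.5,-2.4,0,0,1,-2.5,-2.4,0,0,1,-2.5,-2.4,0,0,1,-2.5,-2.4,0,0,1,-2.5,-2.4,0,0,1,-2.5,-2.4,0,0,1,-2.5,-2.4,0,0,1,-2.5,-2.4,0,0,1,-2.5,-2.4,0,0,1,-2,-1.6,0,0]

```text
t: 2.1
position: [534.8, 21.4, 245.3]
eef_rot: [-0.541, -3.095, 0.001]
contact_force: [0.8, -0.0, 0.7]
width: 0.997
grip_force: 0.0
```

Emit:
apply_moves:
  targets: [1,0,0,0,0,1,0,0,0,0,1,0,0,0,0,1,0,0,0,0]

```text
t: 2.5
position: [534.1, 24.7, 245.3]
eef_rot: [-0.537, -3.095, -0.0]
contact_force: [-0.5, 0.0, 0.4]
width: 0.998
grip_force: 0.0
```

Emit:
apply_moves:
  targets: [1,-0.77,-0.7,2,0,1,0,0,2,0,1,0,0,2,0,1,0,0,0,0,1,0,0,0,0]

```text
t: 3.0
position: [539.3, 14.9, 185.7]
eef_rot: [-0.538, -3.095, 0.0]
contact_force: [0.7, -0.5, -0.1]
width: 0.996
grip_force: 0.0
```

```bash
python3 - <<'E'
from h import *
save('scene','s1',(250,110,410,230),5)
p=readout.read_state()['position'];print(p,px('scene',p),px('scene',[p[0],p[1],146]))
E
```

```text
[539.65834729  14.85646145 186.21401085] [320.67971149 174.61046578] [320.81441697 185.49682154]
```

View pics/s1.png

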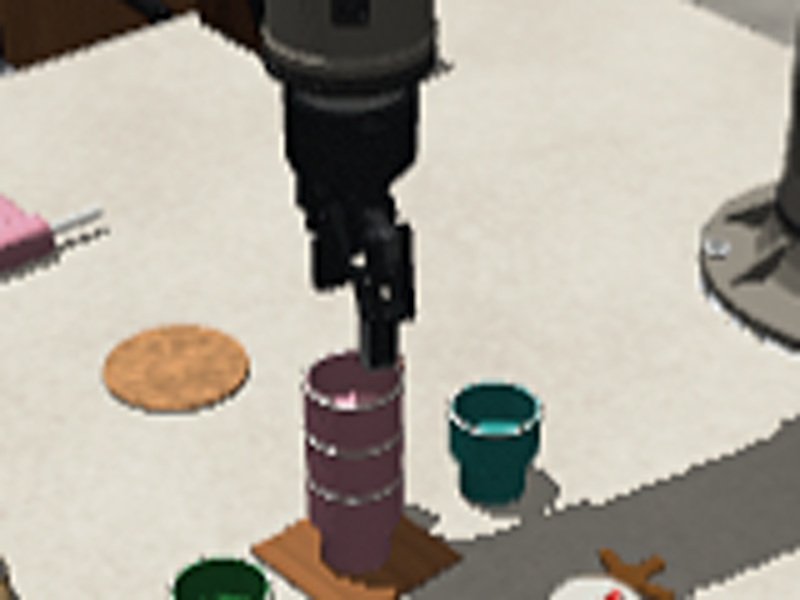

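Emit:
apply_moves:
  targets: [1,0,0,1.7,0,1,0,0,1.7,0,1,0,0,1.4,0,1,0,0,0,0,1,0,0,0,0]

```text
t: 3.55
position: [539.6, 14.5, 137.9]
eef_rot: [0.539, 3.095, -0.0]
contact_force: [0.2, -0.7, 0.9]
width: 1.001
grip_force: 0.0
```

Emit:
apply_moves:
  targets: [0.8,0,0,0,0,0.75,0,0,0,0,0.7,0,0,0,0,0.6,0,0,0,0,0.5,0,0,0,0,0.5,0,0,0,0,0.5,0,0,0,0,0.5,0,0,0,0]

```text
t: 4.35
position: [540.4, 14.3, 138.7]
eef_rot: [0.539, 3.093, 0.001]
contact_force: [-1.7, -2.1, 14.3]
width: 0.705
grip_force: 61.3
```

Emit:
apply_moves:
  targets: [0.5,0,0,-0.5,0,0.5,0,0,-1,0,0.5,0,0,-1,0,0.5,0,0,-1.5,0,0.5,0,0,-2,0,0.5,0,0,-2,0,0.5,0,0,-1,0,0.5,0,0,0,0,0.5,0,0,0,0]

```text
t: 5.25
position: [539.1, 14.6, 227.0]
eef_rot: [-0.539, -3.095, -0.0]
contact_force: [-0.7, 0.0, -0.8]
width: 0.711
grip_force: 64.7
```

```bash
python3 - <<'E'
from h import *
save('scene','s2',(250,90,410,210),5)
s=readout.read_state();print(s['position'],s['width'],s['grip_force'],s['contact_force'],s['q'])
E
```

```text
[538.90765397  14.54753963 226.60435235] 0.7039816632474746 64.65587734640394 [-0.43324906  0.04235104 -0.05449339] [-0.55041759  0.2379268   0.47470193  1.952208   -0.1297945   0.98183278
  1.21133518]
```

View pics/s2.png

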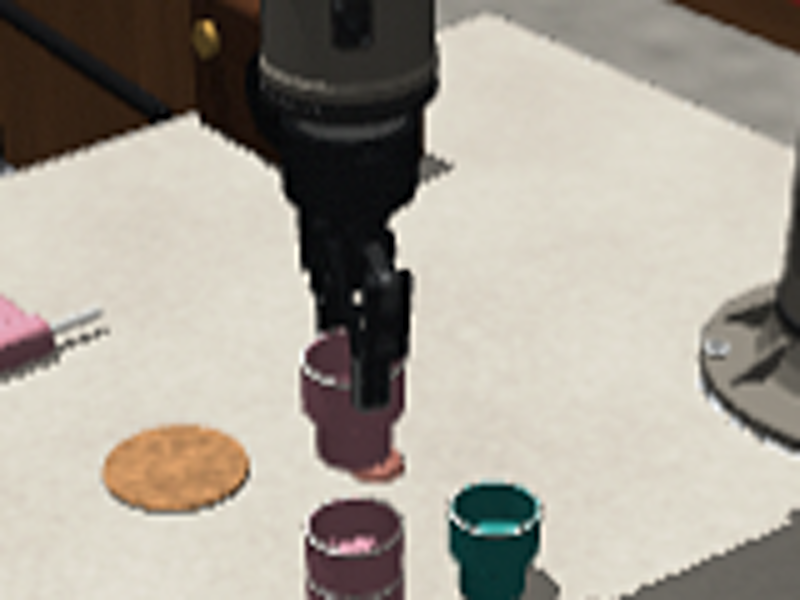

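The top cup alone is in the gripper, upright (crop rim about (353,360), foot about (350,465)). The next cup is still nested at (355,525). On to the coaster.

Emit:
apply_moves:
  targets: [0.5,-0.6,-2.47,0,0,0.5,-0.6,-2.47,0,0,0.5,-0.6,-2.47,0,0,0.5,-0.6,-2.47,0,0,0.5,-0.6,-2.47,0,0,0.5,-0.6,-2.47,0,0,0.5,-0.6,-2.47,0,0,0.5,-0.6,-2.47,0,0,0.5,-0.6,-2.47,0,0,0.5,-0.6,-2.47,0,0]

```text
t: 6.3
position: [511.7, -239.1, 226.3]
eef_rot: [-0.539, -3.093, 0.0]
contact_force: [-0.0, 0.3, -0.6]
width: 0.707
grip_force: 64.7
```

Emit:
apply_moves:
  targets: [0.5,0,0,2,0,0.5,0,0,3,0,0.5,0,0,3,0,0.5,0,0,3,0,0.5,0,0,2,0,0.5,0,0,0,0,0.5,0,0,0,0,0.5,0,0,0,0]

```text
t: 7.1
position: [512.7, -238.6, 98.2]
eef_rot: [0.539, 3.094, -0.0]
contact_force: [1.0, 1.2, -0.0]
width: 0.703
grip_force: 64.9
```

```bash
python3 - <<'E'
from h import *
s=readout.read_state();p=s['position'];print(p,s['q'])
a=viewer.capture('scene');b=viewer.capture('top')
A=cv2.resize(a[140:220,235:335],None,fx=6,fy=6,interpolation=cv2.INTER_CUBIC)
cv2.imwrite('pics/s3.png',A[:,:,::-1])
for z in (146-78+5+30,5+38): print(z,(px('scene',[p[0],p[1],z])-[235,140])*6)
E
```

```text
[ 512.72262916 -238.58110967   98.23593264] [-0.07714448  0.47282159  0.50631624  2.00058975 -0.33101604  0.74700468
  1.85399242]
103 [288.50877626 123.27745358]
43 [295.30652658 206.7920001 ]
```

View pics/s3.png

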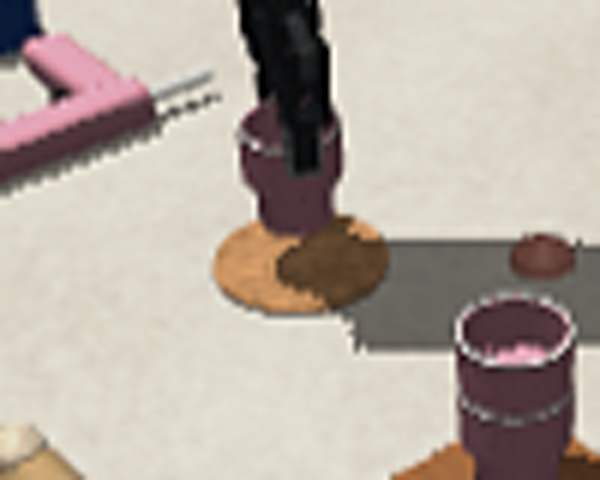

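The cup hangs over the coaster. The foot is at crop (296,225) and the coaster centre at (300,263), so about 30 mm to go. I lower it.

Emit:
apply_moves:
  targets: [0.5,0,0,1.5,0,0.5,0,0,1,0,0.5,0,0,0.4,0,0.5,0,0,0,0,0.5,0,0,0,0]

```text
t: 7.7
position: [512.2, -238.4, 68.3]
eef_rot: [-0.539, -3.095, 0.0]
contact_force: [0.7, 0.9, -0.9]
width: 0.705
grip_force: 64.9
```

Emit:
apply_moves:
  targets: [0.5,0,0,0.1,0,0.5,0,0,0.1,0,0.5,0,0,0.1,0,0.5,0,0,0,0,0.5,0,0,0,0]

```text
t: 8.2
position: [512.7, -238.4, 65.9]
eef_rot: [0.539, 3.094, 0.0]
contact_force: [-1.1, 0.9, 7.9]
width: 0.706
grip_force: 65.6
```

Emit:
apply_moves:
  targets: [0.75,0,0,0,0,0.8,0,0,0,0,0.9,0,0,0,0,1,0,0,0,0,1,0,0,0,0,1,0,0,0,0,1,0,0,0,0]

```text
t: 8.9
position: [512.3, -238.3, 65.3]
eef_rot: [-0.539, -3.095, 0.0]
contact_force: [-0.6, -0.2, 0.4]
width: 1.0
grip_force: 0.0
```

Emit:
apply_moves:
  targets: [1,0,0,-1,0,1,0,0,-2,0,1,0,0,-3,0,1,0,0,-4,0,1,0,0,-4,0,1,0,0,-4,0,1,0,0,0,0,1,0,0,0,0]

```text
t: 9.7
position: [512.6, -238.3, 246.7]
eef_rot: [0.539, 3.093, 0.001]
contact_force: [-0.1, -0.2, -0.7]
width: 1.002
grip_force: 0.0
```

```bash
python3 - <<'E'
from h import *
s=readout.read_state();p=s['position'];print(p,s['q'],s['width'])
a=viewer.capture('scene')
A=cv2.resize(a[140:220,235:335],None,fx=6,fy=6,interpolation=cv2.INTER_CUBIC)
cv2.imwrite('pics/s4.png',A[:,:,::-1])
for z in (73,5): print(z,(px('scene',[511.5,-238,z])-[235,140])*6)
E
```

```text
[ 512.56619864 -238.30241927  246.74074732] [-0.17968819  0.27601274  0.60773138  1.88259765 -0.18301344  1.03579178
  1.72979202] 1.0023253922768627
73 [294.16891054 165.28908437]
5 [301.5786922  257.20218124]
```

View pics/s4.png

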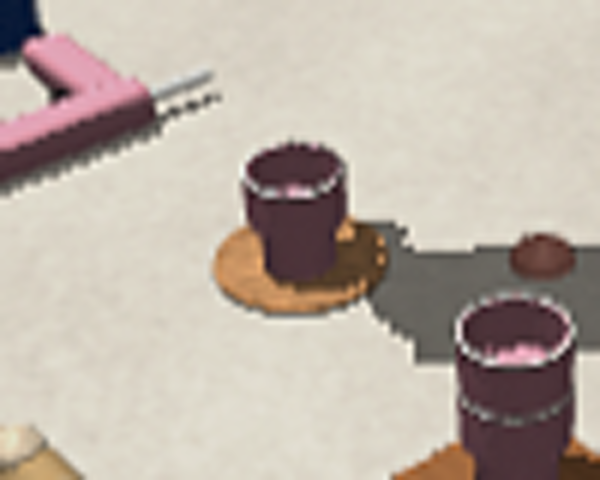

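The cup stands upright and centred on the coaster: rim (295,171), coaster (300,263), which matches the projection of the coaster's centre. On to the bottle.

Emit:
apply_moves:
  targets: [1,0.57,2.43,0,0,1,0.57,2.43,0,0,1,0.57,2.43,0,0,1,0.57,2.43,0,0,1,0.57,2.43,0,0,1,0.57,2.43,0,0,1,0.57,2.43,0,0,1,0.57,2.43,0,0,1,0.57,2.43,0,0,1,0.57,2.43,0,0]

```text
t: 10.75
position: [540.1, 10.6, 244.2]
eef_rot: [-0.539, -3.093, 0.002]
contact_force: [0.6, 0.5, 0.6]
width: 1.0
grip_force: 0.0
```

Emit:
apply_moves:
  targets: [1,0.57,2.43,0,0,1,0.57,2.43,0,0,1,0.57,2.43,0,0,1,0.57,2.43,0,0,1,0.57,2.43,0,0,1,0.57,2.43,0,0,1,0.57,2.43,0,0,1,0.57,2.43,0,0,1,0.57,2.43,0,0,1,0.55,2.4,0,0]

```text
t: 11.75
position: [568.8, 258.0, 243.9]
eef_rot: [-0.539, -3.093, 0.003]
contact_force: [0.3, -0.2, -1.0]
width: 1.001
grip_force: 0.0
```

Emit:
apply_moves:
  targets: [1,0,0,2,0,1,0,0,2,0,1,0,0,1,0,1,0,0,0,0,1,0,0,0,0]

```text
t: 12.25
position: [569.5, 257.0, 195.5]
eef_rot: [-0.54, -3.095, 0.001]
contact_force: [0.4, 1.3, 0.9]
width: 1.0
grip_force: 0.0
```

```bash
python3 - <<'E'
from h import *
s=readout.read_state();p=s['position'];print(p,s['q'])
a=viewer.capture('scene')
A=cv2.resize(a[165:275,310:430],None,fx=5,fy=5,interpolation=cv2.INTER_CUBIC)
cv2.imwrite('pics/s5.png',A[:,:,::-1])
print((px('scene',[p[0],p[1],146])-[310,165])*5,(px('scene',p)-[310,165])*5)
E
```

```text
[569.54254786 257.03941916 195.45362779] [-0.80825814  0.4095988   0.36587606  1.78779695 -0.17262239  0.9760076
  0.85260339]
[293.9030508  330.89994928] [300.14887685 259.10991089]
```

View pics/s5.png

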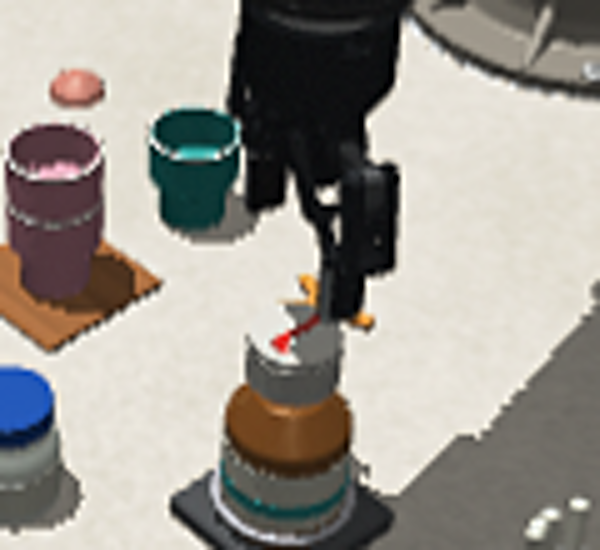

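The cap top centre at crop (294,335) lies under the TCP's projection (294,331), so I descend and grip.

Emit:
apply_moves:
  targets: [1,0,0,2,0,1,0,0,2,0,1,0,0,1.5,0,1,0,0,0.6,0,1,0,0,0,0,1,0,0,0,0]

```text
t: 12.9
position: [569.9, 257.4, 135.1]
eef_rot: [0.539, 3.094, 0.001]
contact_force: [-0.4, -0.5, 1.2]
width: 0.998
grip_force: 0.0
```

Emit:
apply_moves:
  targets: [0.7,0,0,0,0,0.65,0,0,0,0,0.6,0,0,0,0,0.5,0,0,0,0,0.4,0,0,0,0,0.3,0,0,0,0,0.3,0,0,0,0,0.3,0,0,0,0]

```text
t: 13.7
position: [569.6, 257.5, 134.5]
eef_rot: [0.539, 3.095, 0.001]
contact_force: [0.0, 1.4, 4.8]
width: 0.565
grip_force: 61.1
```

Emit:
apply_moves:
  targets: [0.3,0,0,0.2,0,0.3,0,0,0.2,0,0.3,0,0,0.2,0,0.3,0,0,0,0,0.3,0,0,0,0,0.3,0,0,0,0]

```text
t: 14.3
position: [569.6, 257.5, 128.8]
eef_rot: [0.539, 3.095, 0.001]
contact_force: [-2.5, -0.3, 9.9]
width: 0.566
grip_force: 61.7
```

Emit:
apply_moves:
  targets: [0.3,0,0,0.07,0,0.3,0,0,0,0,0.3,0,0,0,-3,0.3,0,0,0,-5,0.3,0,0,0,-5,0.3,0,0,0,-5,0.3,0,0,0,-5,0.3,0,0,0,0,0.3,0,0,0,0]

```text
t: 15.2
position: [570.1, 257.7, 128.4]
eef_rot: [-0.089, 3.139, 0.002]
contact_force: [0.3, 0.7, 11.2]
width: 0.571
grip_force: 61.8
```

Emit:
apply_moves:
  targets: [0.3,0,0,0,-5,0.3,0,0,0,-5,0.3,0,0,0,-5,0.3,0,0,0,-5,0.3,0,0,0,-5,0.3,0,0,0,-5,0.3,0,0,0,-5,0.3,0,0,0,0]

```text
t: 16.0
position: [570.2, 257.7, 128.5]
eef_rot: [-1.033, 2.965, 0.001]
contact_force: [0.4, 0.9, 11.2]
width: 0.567
grip_force: 61.8
```

Emit:
apply_moves:
  targets: [0.3,0,0,0,-5,0.3,0,0,0,-5,0.3,0,0,0,-5,0.3,0,0,0,-5,0.3,0,0,0,-5,0.3,0,0,0,-3,0.3,0,0,0,0,0.3,0,0,0,0]

```text
t: 16.8
position: [570.1, 257.7, 128.5]
eef_rot: [-1.716, 2.629, 0.0]
contact_force: [-0.6, 0.8, 12.2]
width: 0.567
grip_force: 61.8
```

```bash
python3 - <<'E'
from h import *
s=readout.read_state();print(s['position'],s['eef_rot'],s['q'],s['wrist_torque'],s['contact_force'])
a=viewer.capture('top')[170:225,195:260]
cv2.imwrite('pics/t6.png',cv2.resize(a,None,fx=8,fy=8,interpolation=cv2.INTER_CUBIC)[:,:,::-1])
E
```

```text
[570.14640059 257.73345456 128.4929923 ] [-1.71554036e+00  2.62948866e+00  7.31050971e-06] [-0.51159908  0.46822022 -0.02050368  1.81999109  0.01216773  0.8515445
  2.18905537] [0.20688118 0.05238481 0.05116076] [-0.56691956  0.83590976 12.16593161]
```

Emit:
apply_moves:
  targets: [0.3,0,0,-0.3,0,0.3,0,0,-0.3,0,0.3,0,0,-0.3,0,0.3,0,0,-0.3,0,0.3,0,0,0,0,0.3,0,0,0,0]

```text
t: 17.45
position: [569.1, 257.1, 139.3]
eef_rot: [1.716, -2.631, -0.0]
contact_force: [0.3, -0.8, -0.5]
width: 0.57
grip_force: 61.9
```

Emit:
apply_moves:
  targets: [0.3,0,0,-0.5,0,0.3,0,0,-0.8,0,0.3,0,0,-0.8,0,0.3,0,0,-1,0,0.3,0,0,-1,0,0.3,0,0,-1,0,0.3,0,0,-0.5,0,0.3,0,0,0,0,0.3,0,0,0,0,0.3,0,0,0,0]

```text
t: 18.45
position: [569.2, 257.2, 195.1]
eef_rot: [1.716, -2.63, -0.0]
contact_force: [-0.1, -0.5, -1.0]
width: 0.569
grip_force: 61.9
```

```bash
python3 - <<'E'
from h import *
s=readout.read_state();print(s['position'],s['eef_rot'],s['contact_force'],s['width'])
a=viewer.capture('scene')[140:275,260:430]
cv2.imwrite('pics/s7.png',cv2.resize(a,None,fx=4.4,fy=4.4,interpolation=cv2.INTER_CUBIC)[:,:,::-1])
E
```

```text
[569.16268406 257.18912412 195.10514215] [ 1.71614376e+00 -2.63045991e+00 -4.93936818e-05] [-0.13904668 -0.46259496 -0.96746985] 0.5686841988569195
```

View pics/s7.png

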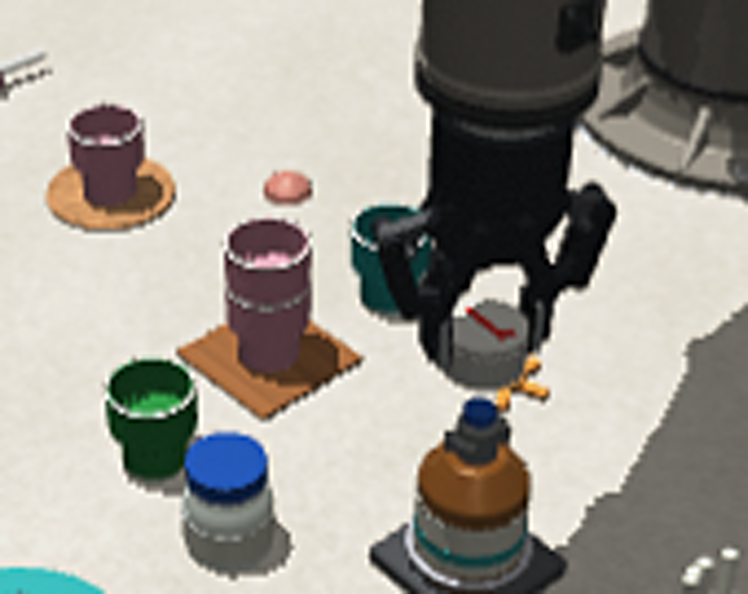

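The cap is held level at (485,345), turned a quarter, clear above the blue seal at (480,410). The cup is on the coaster at (107,155) and the other two are nested at (268,295).

```bash
python3 -c "
from workcell import workorder
print(workorder.close_job())"
```

```text
the job is handed in; nothing more can be done
None
```

The job is handed in: the top pink cup stands on the middle of the cork coaster with the other two still nested, and the bottle is open with its cap held level about 34 mm above the neck; the judge's verdict was not shown.

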